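Load the parts washer through its sprung flap and dose the cleaner

TASK

Pick up the aluminium valve block that stands on the bench and push it through the sprung flap in the sloping front of the red parts washer, so that it drops right inside and the flap snaps shut behind it. Then give the washer its dose of cleaner: press the cap of the canister on the washer's side fully down and let it spring back up. Leave the oil filter, the tin and the spanner where they are.

Things in the scene. Friction and masses are not known exactly. Their poses are not given: they have to be found in the camera images.
- block_centre (a point): Centre (half-way up) of the valve block: a plain aluminium bar with round dark ports, 32 mm (x) by 46 mm (y) by 112 mm tall (z), 0.2 to 0.4 kg, loose, standing on its end on the bench. Gripped across its 32 mm near the top, enough sticks out beyond the fingers to go through the flap.
- mouth (a point): Centre of the flap opening, on the outside of the washer's sloping face, 187 mm above the bench; axes as the washer's. The opening is 45 mm along the slope by 66 mm across (y), in a face 4 mm thick. The way in is square to the face, along (0.574, 0, -0.819), 35 degrees from vertical; up the slope is (0.819, 0, 0.574). The block goes in lengthwise with its 32 mm side along the slope.
- flap (a joint): Angle of the steel flap (46 by 64 mm, just inside the opening, hinged at its upper edge): 0 shut, grows inwards to 1.35 rad. Sprung shut: a block going in along the middle of the opening needs some 5 to 15 N to swing it, less nearer the lower edge. It may pinch a part let go half-way in; the part's end is then pushed in with the shut fingers, up to 50 mm beyond the opening.
- cap_top (a point): Centre of the top of the pump cap: black, round, 36 mm across, 14 mm thick, on the aluminium cleaner canister (76 mm across) fixed at the washer's left (+y) side. Its top is 236 mm above the bench when up; it is pressed straight down.
- pump_cap (a joint): How far the pump cap is pressed, in m: 0 up, 0.008 fully down. A spring lifts it: 3 N starts it, 8 N is fully down.
- washer: Red steel parts washer, fixed, hollow, 200 mm wide (y), 260 mm deep. Origin: middle of its underside, on the bench; z up, -x out of its front, roughly to the robot and its right. Front upright to 130 mm, then sloping back at 35 degrees from level to a flat top 245 mm high. A ramp runs 46 mm inwards from the opening's lower edge, square to the face: a part held upright does not pass.
- block: The valve block; origin at the centre of its underside.
- oil_filter: Bystander: a white round oil filter standing on the bench, 72 mm across, 86 mm tall; origin at the centre of its underside.
- grease_tin: Bystander: a round bare steel tin standing on the bench, 64 mm across, 100 mm tall; origin at the centre of its underside.
- spanner: Bystander: a steel spanner 170 mm long lying on the bench; origin near the middle of its length, underneath.
Mind the look-alikes: they are no part of the job. Of the things like the block, leave any that is blue, purple or white; of the rest the smaller one is meant.

How it is judged:
By the outcome, as a careful person would: the job done as asked, in the order asked, and still so for the second after the job is handed in, with the robot touching nothing.
It also fails if it takes over 58 s, if anything falls off the work surface, if the arm or the gripper's body presses on something with over 40 N, if the wrist force passes 120 N, or if a joint passes its speed limit or range.

ROBOT

A 7-joint arm with a two-finger parallel gripper is mounted at the origin on the work surface. World frame = base frame: x ahead of the robot, y to its left, z up, the work surface at z = 0. Lengths are in m, angles in rad, forces in N, time in s.
With the tool pointing down it reaches from about 0.35 to 0.9 m from the base axis. Payload 8.1 kg.
Tool frame: the origin (TCP) lies at the very end of the fingers, on their centre line; the grasp point (between the pads) lies 19 mm behind it; z points along the fingers, x is the direction in which the jaws open and shut, and the axes are right-handed (so a half turn about z gives the same grasp; the last joint's range is limited). The gripper opens to 92 mm and grips with 3 to 60 N. Pads are 19 mm wide; open, the fingers measure 130 mm over their backs; the gripper's body (75 mm by 190 mm) begins 47 mm behind the grasp point.
Start: joints at [1.156, 0.434, 0.025, 1.573, -0.012, 1.134, -0.075], TCP at [0.192, -0.595, 0.227] pointing down, gripper open.
Joint ranges: [-2.62, 2.62], [-0.44, 2.09], [-1.27, 1.32], [0.08, 2.57], [-1.32, 4.46], [0.12, 2], [-2.74, 2.74]. Speed limits (rad/s): [2.22, 2.22, 3.01, 3.01, 3.14, 3.14, 3.14].

INTERFACE

Orientations are given as a rotation vector (axis times angle).
In Python, from cell import status, viewer, arm gives the robot as it stands.
- The arm moves only by the tool jog_arm, never from a script. Its argument "commands" is text: rows parted by semicolons, each of 7 numbers parted by spaces: the closure, from -1 (fully open) to 1 (shut), then the shift along the world's x, y, z normalised to -1 to 1, where 1 is 0.3 m, then the turn, a rotation vector about the world's x, y, z normalised to -1 to 1, where 1 is 2 pi rad. In form: jaw dx dy dz wx wy wz; .... A call has exactly 5 rows; each row shifts and turns the commanded pose from where the row before left it; what a row does not reach is not made up. A row lasts 1/10 s, in which the tool goes at most 50 mm and 8.59 degrees, less where a joint would pass 70% of its speed; a pose out of reach is approached as far as the arm can. A call with a number of a shift or a turn outside -1 to 1 is refused whole. A call with a gripper value outside its range is refused whole. The fingers move at their own pace and stop on an object; "force" is the grip in N (left out, the last holds). Time passes only in rows, so rows that do not move let the fingers close, or fill a call up. It gives the time, the measured TCP pose, the force and the opening at its end, in the units of the state.
- status.observe(): the state, without advancing time (a new reading comes with each control period).
- viewer.get_image(name): name is "scene" or "top" or "wrist"; returns a dict with "pixels" (420x560x3 uint8, red, green, blue), "z_map" (420x560 float32, m along the optical axis (not along the pixel's ray), 0 where there is no reading), "camera_matrix" (3x3 intrinsics, pixels), "R" (3x3) and "t" (3): a world point X has camera coordinates R X + t. Camera axes: x right, y down, z forward; pixel columns grow to the right and rows downward; lengths in m; the calibration is good to about 2 mm. A picture is of the moment at which its call begins.
- arm.sign_off(): hands the job in, once; it reports no verdict.
The state is a dict: "clock": time; "joints": joint angles; "dq": joint speeds; "joint_efforts": joint torques, N m; "position": TCP position; "ee_rot": TCP orientation; "force": force on the tool from outside, world axes, zero at the start; "ft_torque": the same for the moment, N m; "width": opening from 0.0 (shut) to 1.0 (fully open).
Only numpy, scipy, OpenCV 4.12 (cv2) and the standard library are available. Lean on these libraries where they do the work, as an engineer would, in place of code of your own. Each camera call takes 0.05 s, during which the arm holds its last target. There are 200 camera calls.

## Working session

There is one attempt and no reset: what is moved stays moved. The work goes in short steps, Python scripts to look and compute and a tool call to move; the robot and the scene stay as the last step left them, time stands still between calls to the robot, and variables do not carry over. Pictures are saved under pics/ and viewed, about 8 in all and at most 12, crops included, and the job is handed in when it is done.

Besides the shell and the picture viewer there is one more tool, called after ">>>" as name(argument=value, ...) on one line, values as JSON. jog_arm: Moves the arm, as the interface text tells. Scaled input: -1 to 1 covers 0.3 m each way for a shift and 2 pi rad each way for a turn. Its arguments: {"type":"object","properties":{"commands":{"type":"string"},"force":{"type":"number"}},"required":["commands"]}

```bash
ls; mkdir -p pics
python3 - <<'E'
from cell import status, viewer
import cv2,numpy as np
print(status.observe())
for n in("scene","top"):
    d=viewer.get_image(n); cv2.imwrite(f"pics/{n}1.png",d["pixels"][...,::-1]); np.savez(f"pics/{n}1.npz",**d); print(n,d["camera_matrix"],d["R"],d["t"],(d["z_map"]>0).mean())
E
```

```text
pics
{'clock': 0.0, 'joints': array([ 1.15637613,  0.43523105,  0.02496358,  1.57412506, -0.01157219,
        1.133976  , -0.075101  ]), 'dq': array([ 0.00026463,  0.00017748,  0.00181129,  0.0011679 ,  0.00079992,
       -0.00155565, -0.00010394]), 'joint_efforts': array([ 4.24939817e-04, -6.67833567e+01,  9.85361226e-01, -3.14451563e+01,
       -6.04505930e-02,  4.31772578e-02,  1.16458127e-04]), 'position': array([ 0.19152604, -0.5943845 ,  0.22592904]), 'ee_rot': array([-2.53874641e+00,  1.84914624e+00,  2.16720783e-03]), 'force': array([0.09652252, 0.28202637, 0.02660724]), 'ft_torque': array([-0.0289297 ,  0.01159939,  0.04421168]), 'width': 1.0010544945245838}
scene [[456.49778489   0.         280.29516091]
 [  0.         456.49778489 212.75763766]
 [  0.           0.           1.        ]] [[-0.73049239  0.68291219 -0.00343665]
 [ 0.54781562  0.58296368 -0.60004282]
 [-0.40777312 -0.44020937 -0.7999605 ]] [ 0.41398831 -0.19037217  1.77706276] 0.9960204081632653
top [[394.8362518    0.         281.30239132]
 [  0.         394.8362518  210.12360555]
 [  0.           0.           1.        ]] [[ 0.09334251 -0.99562777 -0.00353969]
 [-0.97192138 -0.09034753 -0.21726979]
 [ 0.21600004  0.0237208  -0.97610517]] [-0.06889623  0.55385371  1.07041767] 0.9959353741496598
```

View pics/scene1.png

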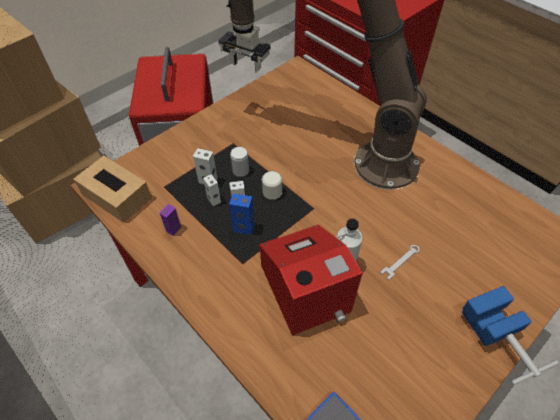

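View pics/top1.png

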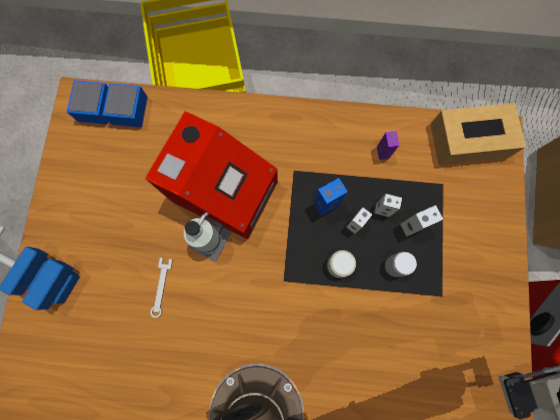

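Scene: washer at about (310,275) with its flap near (300,245), and canister at (349,235). Top: flap at (231,180), cap at (193,229), and three pale blocks at (360,220), (388,205) and (425,218). I need a closer look to tell the blocks apart.

```bash
cat > h.py <<'E'
import numpy as np,cv2
def load(n): return dict(np.load(f"pics/{n}.npz"))
def cloud(d):
    K,R,t,z=d["camera_matrix"],d["R"],d["t"],d["z_map"]
    v,u=np.mgrid[:z.shape[0],:z.shape[1]]
    c=np.stack([(u-K[0,2])/K[0,0]*z,(v-K[1,2])/K[1,1]*z,z],-1)
    return (c-t)@R
def proj(d,X):
    c=d["R"]@np.asarray(X)+d["t"];p=d["camera_matrix"]@c;return p[:2]/p[2]
E
python3 - <<'E'
from h import *
a=load("top1");b=load("scene1")
A=cv2.resize(a["pixels"][160:300,300:460],None,fx=4,fy=4,interpolation=2)
B=cv2.resize(b["pixels"][140:245,180:300],None,fx=5,fy=5,interpolation=2)
cv2.imwrite("pics/cropA.png",A[...,::-1]);cv2.imwrite("pics/cropB.png",B[...,::-1])
# clusters of things on the mat, top camera
P=cloud(a);px=a["pixels"].astype(int)
m=((P[...,2]>.03)&(P[...,2]<.4)).astype(np.uint8)
n,l,s,c=cv2.connectedComponentsWithStats(m)
for i in range(1,n):
    if s[i,4]<80: continue
    q=P[l==i];zt=np.percentile(q[:,2],95);top=(l==i)&(P[...,2]>zt-.006)
    T=P[top][:,:2].astype(np.float32)
    r=cv2.minAreaRect(T*1000)
    print(c[i].round(),s[i,4],"z",zt.round(4),"rect",np.round(r[0],1),np.round(r[1],1),round(r[2],1),"rgb",np.median(px[top],0))
E
```

```text
[106. 102.] 2735 z 0.0753 rect [849.4 550.8] [109.1 209.6] 0.1 rgb [107. 106. 110.]
[479. 132.] 4220 z 0.0928 rect [ 849.  -580.9] [141.6 222.5] 11.2 rgb [199. 159.  95.]
[212. 181.] 10592 z 0.2473 rect [638.8 230.8] [113.1 201.6] 69.8 rgb [188.  24.   0.]
[389. 144.] 389 z 0.1143 rect [ 782.7 -313. ] [46.1 32.8] 11.1 rgb [151.   73.  175.5]
[330. 196.] 696 z 0.1611 rect [ 601.3 -149.4] [45.8 65.5] 34.6 rgb [ 46. 119. 212.]
[389. 204.] 368 z 0.1138 rect [ 599.1 -319.8] [45.5 32.5] 80.7 rgb [209. 212. 212.]
[423. 220.] 594 z 0.1473 rect [ 557.8 -409.1] [41.2 61.4] 28.7 rgb [213. 216. 218.]
[360. 220.] 274 z 0.114 rect [ 547.3 -239.4] [31.9 46.9] 55.8 rgb [207.5 210.5 214.5]
[ 37. 278.] 3134 z 0.112 rect [304.1 624.9] [125.3 129.3] 68.4 rgb [ 42. 108. 173.]
[342. 264.] 584 z 0.088 rect [ 420.4 -198.6] [62.4 65.5] 4.8 rgb [214. 217. 215.]
[402. 264.] 560 z 0.1021 rect [ 434.8 -362.2] [57.  57.4] 43.2 rgb [214. 217. 221.]
[532. 392.] 2378 z 0.3909 rect [ 185.  -547.7] [25.4 71.9] 84.8 rgb [125.  120.  108.5]
[254. 404.] 1890 z 0.3075 rect [78.3 -7. ] [11.6 62.1] 5.6 rgb [70. 58. 47.]
```

View pics/cropA.png

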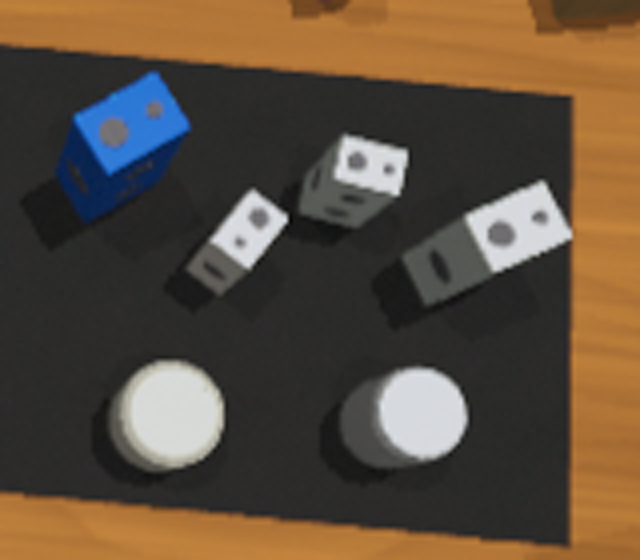

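View pics/cropB.png

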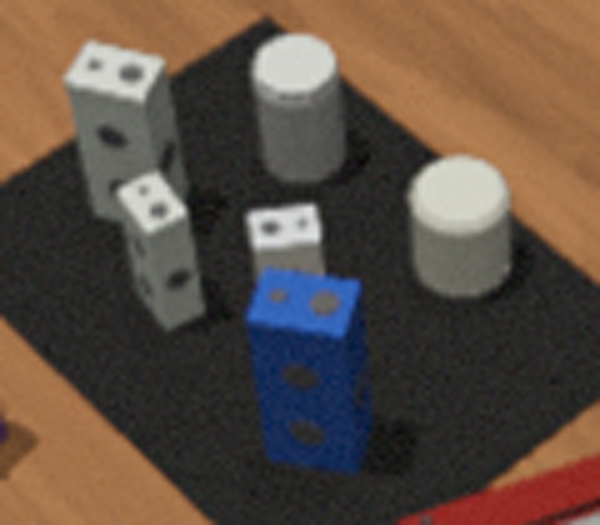

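Crops: the big grey block, the small one at (388,205) and the small one at (360,220) are all pale, so one of the small ones may be white. I'll compare the colours by face.

Run:
```python
from h import *
for n in("top1","scene1"):
    d=load(n);P=cloud(d);px=d["pixels"].astype(float)
    for nm,c,h,rad in(("A360",(.547,-.239),.112,.03),("B388",(.599,-.32),.112,.03),("big",(.558,-.409),.147,.04),("filter",(.420,-.199),.086,.036),("tin",(.435,-.362),.1,.032)):
        r=np.hypot(P[...,0]-c[0],P[...,1]-c[1])
        for lab,m in(("top",(r<rad*.9)&(abs(P[...,2]-h)<.006)),("side",(r<rad*1.1)&(P[...,2]>.02)&(P[...,2]<h-.01))):
            q=px[m]; q=q[q.sum(1)>np.percentile(q.sum(1),40)] if len(q)>5 else q
            if len(q)>5:
                mm=q.mean(0);print(n,nm,lab,len(q),mm.round(),(mm/mm[1]).round(3))
# washer fits
d=load("top1");P=cloud(d);px=d["pixels"].astype(int)
```

```text
top1 A360 top 115 [213. 215. 220.] [0.988 1.    1.02 ]
top1 A360 side 51 [102. 100.  95.] [1.019 1.    0.956]
top1 B388 top 117 [212. 215. 217.] [0.987 1.    1.012]
top1 B388 side 108 [88. 91. 86.] [0.965 1.    0.944]
top1 big top 208 [213. 216. 219.] [0.987 1.    1.015]
top1 big side 144 [85. 88. 83.] [0.964 1.    0.945]
top1 filter top 216 [215. 217. 215.] [0.988 1.    0.99 ]
top1 filter side 40 [105. 104.  94.] [1.01 1.   0.91]
top1 tin side 108 [90. 90. 89.] [1.002 1.    0.986]
scene1 A360 top 62 [206. 207. 207.] [0.992 1.    1.   ]
scene1 A360 side 30 [112. 111. 107.] [1.011 1.    0.969]
scene1 B388 top 60 [203. 206. 198.] [0.986 1.    0.96 ]
scene1 B388 side 108 [103. 105.  98.] [0.977 1.    0.935]
scene1 big top 92 [206. 208. 201.] [0.992 1.    0.965]
scene1 big side 224 [106. 108. 101.] [0.982 1.    0.934]
scene1 filter top 99 [210. 211. 198.] [0.995 1.    0.936]
scene1 filter side 107 [113. 112. 102.] [1.009 1.    0.91 ]
scene1 tin top 77 [210. 212. 206.] [0.991 1.    0.97 ]
scene1 tin side 118 [95. 94. 91.] [1.008 1.    0.969]
```

Run:
```python
from h import *
for n in("top1","scene1"):
    d=load(n);P=cloud(d);px=d["pixels"].astype(int)
    hsv=cv2.cvtColor(d["pixels"],cv2.COLOR_RGB2HSV)
    near=(np.hypot(P[...,0]-.62,P[...,1]-.17)<.25)
    red=near&((hsv[...,0]<6)|(hsv[...,0]>174))&(hsv[...,1]>150)&(P[...,2]>.05)
    top=near&(abs(P[...,2]-.246)<.004)
    top=cv2.morphologyEx(top.astype(np.uint8),cv2.MORPH_OPEN,np.ones((3,3)))>0
    r=cv2.minAreaRect((P[top][:,:2]*1000).astype(np.float32));print(n,"toprect",r)
    # slope plane
    m=red&(P[...,2]>.14)&(P[...,2]<.235)
    g=P.copy(); 
    q=P[m]
    best=None;rng=np.random.default_rng(0)
    for _ in range(400):
        s=q[rng.choice(len(q),3,False)];nn=np.cross(s[1]-s[0],s[2]-s[0]);
        if np.linalg.norm(nn)<1e-6: continue
        nn/=np.linalg.norm(nn);nn*=np.sign(nn[2])
        if not .76<nn[2]<.87: continue
        k=(abs((q-s[0])@nn)<.002)
        if best is None or k.sum()>best.sum(): best=k
    c=q[best].mean(0);nn=np.linalg.svd(q[best]-c)[2][2];nn*=np.sign(nn[2])
    yaw=np.arctan2(-nn[1],-nn[0]);print("slope n",nn,best.sum(),"yaw",yaw,np.degrees(yaw))
    # flap: non-red region lying in the slope
    fl=near&(abs((P-c)@nn)<.012)&(P[...,2]>.15)&(P[...,2]<.225)&(hsv[...,1]<90)
    nl,l,s,cc=cv2.connectedComponentsWithStats(fl.astype(np.uint8))
    for i in range(1,nl):
        if s[i,4]<30: continue
        K=d["camera_matrix"]
        def cast(u,v):
            ray=np.array([(u-K[0,2])/K[0,0],(v-K[1,2])/K[1,1],1])@d["R"];o=-d["R"].T@d["t"]
            return o+ray*((c-o)@nn)/(ray@nn)
        cn=cv2.findContours((l==i).astype(np.uint8),0,2)[0][0];rr=cv2.minAreaRect(cn)
        pts=np.array([cast(*p) for p in cn[:,0]])
        x=np.array([np.cos(yaw),np.sin(yaw),0]);y=np.array([-x[1],x[0],0]);up=np.cross(nn,-y); up*=np.sign(up[2])
        print("flap",cc[i],s[i,4],"mean px",P[l==i].mean(0),"depth off",((P[l==i]-c)@nn).mean(), "u",(pts@up).min(),(pts@up).max(),"y",(pts@y).min(),(pts@y).max())
        um=((pts@up).min()+(pts@up).max())/2;ym=((pts@y).min()+(pts@y).max())/2
        print(" centre",up*um+y*ym+nn*(c@nn))
    cap=(np.hypot(P[...,0]-.56,P[...,1]-.27)<.12)&(P[...,2]>.19)&(P[...,2]<.26)&(px.max(2)<70)
    cap=cap&(abs(P[...,2]-np.percentile(P[cap][:,2],90))<.006) if cap.any() else cap
    print("cap",cap.sum(),P[cap].mean(0), cv2.minEnclosingCircle((P[cap][:,:2]*1000).astype(np.float32)), np.percentile(P[cap][:,2],[10,50,90]))
```

```text
top1 toprect ((640.4788818359375, 235.68405151367188), (101.07471466064453, 199.64031982421875), 69.205322265625)
slope n [-0.2057943  -0.53478543  0.81954454] 3030 yaw 1.2034472299549013 68.95244714312571
flap [229.92985612 180.7176259 ] 556 mean px [0.59550153 0.11920658 0.18560925] depth off -0.0031256714958152955 u 0.34271385401751386 0.40169880329028446 y -0.5531089387252933 -0.47461422922534996
 centre [0.59552285 0.11674908 0.1878249 ]
flap [203.66216216 233.24662162] 296 mean px [0.45373871 0.16944849 0.18012954] depth off -0.005311202613346648 u 0.3436011559353651 0.3949294278985964 y -0.4092983962895454 -0.3323494269178951
 centre [0.46116262 0.16587051 0.18613964]
cap 8 [0.6712291  0.22946792 0.24817242] ((671.410400390625, 228.5427703857422), 6.530139446258545) [0.24520301 0.24884706 0.25001236]
scene1 toprect ((640.3065795898438, 236.43495178222656), (102.23027801513672, 199.73519897460938), 69.49808502197266)
slope n [-0.20153955 -0.53533379  0.82024359] 1215 yaw 1.210733533536518 69.3699215866034
flap [346.22123894 231.69026549] 113 mean px [0.46823741 0.18138658 0.19308628] depth off -0.004855381134586684 u 0.35932193988097366 0.42503522119036674 y -0.4168914261188941 -0.34868744865558987
 centre [0.47727311 0.18130118 0.20117012]
flap [299.61842105 245.26973684] 152 mean px [0.59873012 0.11778013 0.18574226] depth off -0.003128025554400405 u 0.3432470747235755 0.39815173347358646 y -0.5543347423581877 -0.4796326147011665
 centre [0.59665464 0.11753173 0.18888372]
cap 18 [0.50123094 0.20395616 0.23764867] ((566.249755859375, 219.233154296875), 106.81598663330078) [0.23453032 0.2360046  0.24465394]
```

Run:
```python
from h import *
d=load("top1");A=cv2.resize(d["pixels"][100:270,130:290],None,fx=4.0,fy=3.5,interpolation=2);cv2.imwrite("pics/cropW.png",A[...,::-1])
```

```text
(no output)
```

View pics/cropW.png

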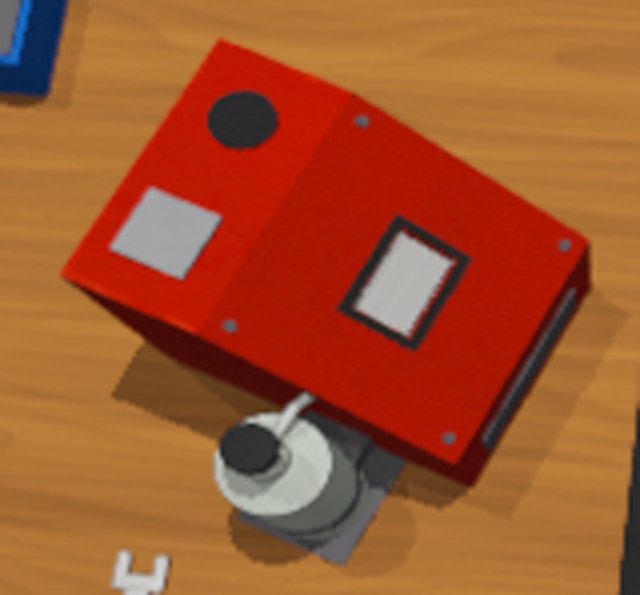

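Crop: flap at top px (231,180), framed in black. Cap at about (192,228). I'll refine the washer numbers and move over the blocks for the wrist camera.

Run:
```python
from h import *
from cell import viewer,status
from scipy.spatial.transform import Rotation as Ro
yaw=np.radians(69.25);x=np.array([np.cos(yaw),np.sin(yaw),0]);y=np.array([-x[1],x[0],0]);w=.574*x-np.array([0,0,.819])
for n,u,v in(("top1",192,227.7),("scene1",351.5,223.5)):
    d=load(n);P=cloud(d);px=d["pixels"].astype(int)
    K=d["camera_matrix"]
    m=(px.max(2)<80);l=cv2.connectedComponents(m.astype(np.uint8))[1];i=l[round(v),round(u)]
    c=cv2.findContours((l==i).astype(np.uint8),0,2)[0]
    print(n,"cap blob",(l==i).sum(),cv2.boundingRect(c[0]) if c else 0,"z",np.percentile(P[l==i][:,2],[5,50,95]) if i else 0)
    t=(l==i)&(abs(P[...,2]-.236)<.005)
    if i: print(" depth cap xy",P[t].mean(0),t.sum(), cv2.minEnclosingCircle((P[t][:,:2]*1000).astype(np.float32)))
    sl=(abs((P@y)-(-.497))<.2)&(px[...,0]>120)&(px[...,1]<60)&(P[...,2]>.14)&(P[...,2]<.235)
    q=P[sl];off=q@x-(q[:,2]-.187)/np.tan(np.radians(35));
    h=np.median(off[abs(off-np.median(off))<.01]);print(" mouth along x:",h)
    top=(abs(P[...,2]-.246)<.004)&(abs(P@x-.46)<.08)&(abs(P@y+.51)<.15)
    q=P[top];print(" top y range",np.percentile(q@y,[1,99]), "x range",np.percentile(q@x,[1,99]))
    print(" mouth", x*h+y*np.percentile(q@y,[1,99]).mean())
d=viewer.get_image("wrist");s=status.observe();R=Ro.from_rotvec(s["ee_rot"]).as_matrix();cam=-d["R"].T@d["t"]
print("cam in tool",R.T@(cam-s["position"]),"\n",R.T@d["R"].T,d["camera_matrix"][0,0])
```

```text
top1 cap blob 173 (185, 221, 15, 15) z [0.23227377 0.23545963 0.23876565]
 depth cap xy [0.45596135 0.18695641 0.23547569] 162 ((456.89117431640625, 187.4341583251953), 17.64754867553711)
 mouth along x: 0.31913781208063036
 top y range [-0.61312216 -0.41697415] x range [0.39645107 0.49632014]
 mouth [0.59470733 0.11596006 0.        ]
scene1 cap blob 108 (347, 219, 11, 12) z [0.22327639 0.23530719 0.24002114]
 depth cap xy [0.4602123  0.19048111 0.2360578 ] 89 ((460.0168151855469, 190.97845458984375), 17.024192810058594)
 mouth along x: 0.3189285471696097
 top y range [-0.61360797 -0.41730928] x range [0.39836918 0.49780461]
 mouth [0.59501704 0.11561894 0.        ]
cam in tool [ 1.10744109e-04 -8.21676876e-02 -1.58999824e-01] 
 [[ 9.99999267e-01  1.20162486e-03 -1.51767153e-04]
 [-1.09977571e-03  9.53361336e-01  3.01829345e-01]
 [ 5.07374580e-04 -3.01828956e-01  9.53361958e-01]] 377.75681596956446
```

>>> jog_arm(commands="-1 0.115 0.096 0.067 0 0 0;-1 0.115 0.096 0.067 0 0 0;-1 0.115 0.096 0.067 0 0 0;-1 0.115 0.096 0.067 0 0 0;-1 0.115 0.096 0.067 0 0 0", force=30)

```text
clock: 0.65
position: [0.3652, -0.4494, 0.3279]
ee_rot: [2.539, -1.85, -0.0]
force: [0.1, 0.3, 0.4]
width: 0.999
```

>>> jog_arm(commands="-1 0.115 0.096 0 0 0 0;-1 0.115 0.096 0 0 0 0;-1 0.115 0.096 0 0 0 0;-1 0.115 0.096 0 0 0 0;-1 0 0 0 0 0 0")

```text
clock: 1.15
position: [0.5074, -0.3288, 0.3266]
ee_rot: [-2.545, 1.834, 0.001]
force: [-0.6, 0.1, 0.4]
width: 0.998
```

Run:
```python
from h import *
from cell import viewer,status
d=viewer.get_image("wrist");np.savez("pics/wrist1.npz",**d);cv2.imwrite("pics/wrist1.png",d["pixels"][...,::-1])
print(status.observe())
for X in((.547,-.239,.112),(.599,-.32,.112),(.558,-.409,.147)):print(proj(d,X))
```

```text
{'clock': 1.2, 'joints': array([ 0.58027489,  0.34723642, -0.12168728,  1.45914085,  0.04067815,
        1.3386309 , -0.79611934]), 'dq': array([ 0.05083628, -0.01350697,  0.06345817,  0.01342979,  0.02234216,
        0.00433409,  0.02374657]), 'joint_efforts': array([ -3.10614601, -61.93308592,  -3.03906374, -34.27310944,
        -0.58370691,  -0.15725502,  -0.48585657]), 'position': array([ 0.50473405, -0.33211725,  0.32656935]), 'ee_rot': array([-2.54413584e+00,  1.84040436e+00,  1.76959823e-03]), 'force': array([-0.41508664, -0.47059329,  0.24195944]), 'ft_torque': array([-0.05616187,  0.00699699, -0.00951999]), 'width': 1.0012630310870456}
[207.14141586 107.72274901]
[305.06244169  81.71670241]
[384.95617645 159.34975704]
```

View pics/wrist1.png

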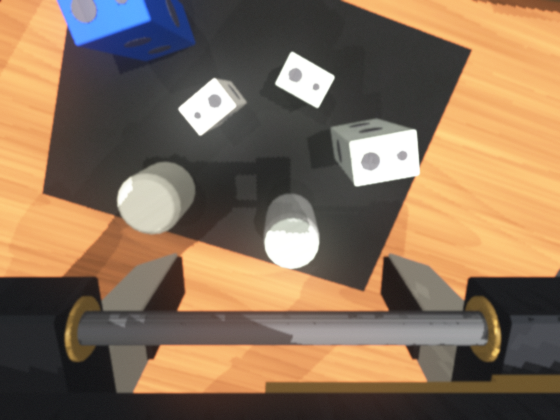

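Wrist view: block A at (212,107), block B at (305,80), the larger one at (375,155), filter at (157,197), tin at (292,232). I'll check the face colours here.

Run:
```python
from h import *
d=load("wrist1");P=cloud(d);px=d["pixels"].astype(float)
for nm,c,h,rad in(("A360",(.547,-.239),.112,.03),("B388",(.599,-.32),.112,.03),("big",(.558,-.409),.147,.04),("filter",(.420,-.199),.086,.036),("tin",(.435,-.362),.1,.032)):
    r=np.hypot(P[...,0]-c[0],P[...,1]-c[1])
    for lab,m in(("top",(r<rad*.95)&(abs(P[...,2]-h)<.008)),("side",(r<rad*1.15)&(P[...,2]>.02)&(P[...,2]<h-.012))):
        q=px[m]
        if len(q)>5:
            q=q[(q.sum(1)>np.percentile(q.sum(1),40))];mm=q.mean(0);print(nm,lab,len(q),mm.round(),(mm/mm[1]).round(3))
            if lab=="top":
                T=(P[m][:,:2]*1000).astype(np.float32);print("   ",cv2.minAreaRect(T),P[m][:,2].mean())
# side face normals & intensities, in all views
for n in("top1","scene1","wrist1"):
    d=load(n);P=cloud(d);px=d["pixels"].astype(float)
    for nm,c,a in(("A",(.547,-.239),55.8),("B",(.599,-.32),80.7),("big",(.558,-.409),28.7)):
        a=np.radians(a);e=np.array([[np.cos(a),np.sin(a)],[-np.sin(a),np.cos(a)]])
        q=(P[...,:2]-c)@e.T
        m0=(P[...,2]>.03)&(P[...,2]<.1)&(np.hypot(q[...,0],q[...,1])<.05)
        for k in(0,1):
            for s in(1,-1):
                hw=({"A":(16,23),"B":(23,16),"big":(21,31)}[nm])[k]/1000
                m=m0&(abs(s*q[...,k]-hw)<.004)&(abs(q[...,1-k])<({"A":(16,23),"B":(23,16),"big":(21,31)}[nm])[1-k]/1000-.004)
                if m.sum()>15:
                    v=np.percentile(px[m],75,axis=0);print(n,nm,"normal deg",round(np.degrees(np.arctan2(*(s*e[k])[::-1]))),m.sum(),v,(v/v[1]).round(3))
```

```text
A360 top 0 [nan nan nan] [nan nan nan]
    ((548.1652221679688, -238.5050048828125), (32.208465576171875, 46.17646026611328), 56.01556396484375) 0.11284841100144802
A360 side 216 [181. 178. 168.] [1.016 1.    0.947]
B388 top 0 [nan nan nan] [nan nan nan]
    ((600.6791381835938, -318.8941345214844), (46.11973571777344, 31.963958740234375), 80.45711517333984) 0.11298812116379607
B388 side 11 [235. 238. 231.] [0.986 1.    0.972]
big top 0 [nan nan nan] [nan nan nan]
    ((559.1819458007812, -408.26446533203125), (42.09992980957031, 60.07925033569336), 29.025001525878906) 0.14647443030737822
big side 779 [143. 148. 139.] [0.97  1.    0.938]
filter top 1593 [220. 218. 201.] [1.012 1.    0.925]
    ((420.8218078613281, -199.07635498046875), (67.45437622070312, 66.5409927368164), 62.61345291137695) 0.08650409667060217
filter side 516 [135. 133. 121.] [1.011 1.    0.907]
tin top 554 [255. 255. 255.] [1. 1. 1.]
    ((436.2945861816406, -362.5411071777344), (58.536643981933594, 57.894256591796875), 33.266456604003906) 0.10068822503589943
tin side 472 [129. 128. 124.] [1.003 1.    0.964]
top1 
[... 258 characters left out ...]
 [113. 111. 107.] [1.018 1.    0.964]
scene1 B normal deg 81 72 [100. 102.  95.] [0.98  1.    0.931]
scene1 B normal deg -9 45 [106. 109. 102.] [0.972 1.    0.936]
scene1 big normal deg 29 123 [105. 107. 101.] [0.981 1.    0.944]
scene1 big normal deg 119 52 [82.25 84.25 79.25] [0.976 1.    0.941]
wrist1 A normal deg -124 101 [175. 174. 166.] [1.006 1.    0.954]
wrist1 A normal deg -34 164 [184. 181. 171.] [1.017 1.    0.945]
wrist1 B normal deg 171 19 [233.5 237.  230. ] [0.985 1.    0.97 ]
wrist1 big normal deg 29 404 [148. 153. 143.] [0.967 1.    0.935]
wrist1 big normal deg 119 224 [121. 125. 118.] [0.968 1.    0.944]<stdin>:8: RuntimeWarning: Mean of empty slice.
  ret = um.true_divide(
```

Block B and the big one share the same slightly greenish aluminium tint (R/G ≈ 0.97) in all three views. Block A is neutral and brighter, like the white filter, so A is the white decoy. My target is B at (0.600, -0.319), with its 32 mm axis at -9.5°.

>>> jog_arm(commands="-1 0.04 0.0055 0 0 0 0.0216;-1 0.04 0.0055 0 0 0 0.0216;-1 0.04 0.0055 0 0 0 0.0216;-1 0.04 0.0055 0 0 0 0.0216;-1 0.04 0.0055 0 0 0 0.0216")

```text
clock: 1.7
position: [0.5616, -0.3287, 0.327]
ee_rot: [3.011, -0.893, -0.001]
force: [0.3, -0.0, -0.5]
width: 1.003
```

>>> jog_arm(commands="-1 0.04 0.0055 0 0 0 0.0216;-1 0.04 0.0055 0 0 0 0.0216;-1 0.04 0.0055 0 0 0 0.0216;-1 0 0 0 0 0 0;-1 0 0 0 0 0 0")

```text
clock: 2.2
position: [0.5973, -0.3234, 0.3268]
ee_rot: [3.129, -0.28, -0.002]
force: [0.0, 0.4, 1.3]
width: 0.998
```

```bash
cat >> h.py <<'E'
from scipy.spatial.transform import Rotation as Ro
def st():
    from cell import status
    s=status.observe();R=Ro.from_rotvec(s["ee_rot"]).as_matrix()
    print("t",round(s["clock"],2),"pos",s["position"].round(4),"xax",R[:,0].round(3),"zax",R[:,2].round(3),"yaw",np.degrees(np.arctan2(R[1,0],R[0,0])).round(2),"F",s["force"].round(1),"w",round(s["width"],3),"q",s["joints"].round(2))
    return s,R
E
python3 - <<'E'
from h import *
from cell import viewer
d=viewer.get_image("wrist");P=cloud(d);st()
m=(np.hypot(P[...,0]-.6,P[...,1]+.319)<.035)&(abs(P[...,2]-.112)<.006)
print(cv2.minAreaRect((P[m][:,:2]*1000).astype(np.float32)),P[m][:,2].mean())
E
```

```text
t 2.25 pos [ 0.5972 -0.3234  0.3271] xax [ 0.984 -0.177 -0.001] zax [-0.001 -0.    -1.   ] yaw -10.22 F [-0.3 -0.7  0.6] w 1.0 q [ 0.61  0.5  -0.33  1.24  0.16  1.43  0.12]
((600.3054809570312, -318.134033203125), (45.742950439453125, 31.480131149291992), 80.36969757080078) 0.11294180805589102
```

>>> jog_arm(commands="-1 0.01 0.017 0 0 0 0.0017;-1 0 0 -0.14 0 0 0;-1 0 0 -0.14 0 0 0;-1 0 0 -0.14 0 0 0;-1 0 0 -0.14 0 0 0")

```text
clock: 2.75
position: [0.6009, -0.3173, 0.1583]
ee_rot: [3.13, -0.257, 0.001]
force: [-0.4, -0.3, -0.2]
width: 0.999
```

>>> jog_arm(commands="-1 0 0 -0.14 0 0 0;-1 0 0 -0.10 0 0 0;-1 0 0 -0.03 0 0 0;-1 0 0 0 0 0 0;-1 0 0 0 0 0 0")

```text
clock: 3.25
position: [0.6024, -0.3177, 0.0802]
ee_rot: [3.13, -0.256, 0.004]
force: [0.1, 0.5, 0.3]
width: 1.002
```

```bash
python3 -c "
from h import *
st()"
```

```text
t 3.25 pos [ 0.6024 -0.3177  0.0802] xax [ 0.987 -0.162  0.003] zax [ 0.002 -0.001 -1.   ] yaw -9.34 F [0.1 0.5 0.3] w 1.002 q [ 0.6   0.68 -0.31  1.56  0.24  0.94  0.05]
```

>>> jog_arm(commands="-1 -0.006 -0.001 -0.007 0 0 0;1 0 0 0 0 0 0;1 0 0 0 0 0 0;1 0 0 0 0 0 0;1 0 0 0 0 0 0", force=40)

```text
clock: 3.75
position: [0.5995, -0.3177, 0.0764]
ee_rot: [3.131, -0.255, 0.001]
force: [0.0, -0.1, -0.4]
width: 0.699
```

>>> jog_arm(commands="1 0 0 0 0 0 0;1 0 0 0 0 0 0;1 0 0 0.02 0 0 0;1 0 0 0.1 0 0 0;1 0 0 0.14 0 0 0")

```text
clock: 4.25
position: [0.5979, -0.3171, 0.153]
ee_rot: [-3.13, 0.255, 0.007]
force: [0.8, -0.5, 0.3]
width: 0.269
```

```bash
python3 -c "
from h import *
st()"
```

```text
t 4.25 pos [ 0.5979 -0.3171  0.153 ] xax [ 0.987 -0.162 -0.004] zax [-0.004  0.002 -1.   ] yaw -9.31 F [ 0.8 -0.5  0.3] w 0.269 q [ 0.61  0.61 -0.33  1.49  0.21  1.08  0.08]
```

The fingers close slowly, so the lift began before they had gripped. I'll reopen them and check the block.

>>> jog_arm(commands="-1 0 0 0.14 0 0 0;-1 0 0 0.14 0 0 0;-1 0 0 0.14 0 0 0;-1 0 0 0 0 0 0;-1 0 0 0 0 0 0")

```text
clock: 4.75
position: [0.5999, -0.3178, 0.2817]
ee_rot: [3.13, -0.255, 0.004]
force: [0.8, 0.0, -0.3]
width: 0.65
```

Run:
```python
from h import *
from cell import viewer
st()
d=viewer.get_image("wrist");P=cloud(d);cv2.imwrite("pics/w2.png",d["pixels"][...,::-1])
m=(np.hypot(P[...,0]-.6,P[...,1]+.319)<.045)&(abs(P[...,2]-.112)<.008)
print(m.sum(),cv2.minAreaRect((P[m][:,:2]*1000).astype(np.float32)),P[m][:,2].mean() if m.any() else 0)
```

```text
t 4.75 pos [ 0.5999 -0.3178  0.2817] xax [ 0.987 -0.162  0.003] zax [ 0.002 -0.001 -1.   ] yaw -9.32 F [ 0.8  0.  -0.3] w 0.65 q [ 0.61  0.52 -0.34  1.32  0.17  1.33  0.11]
1820 ((602.1204223632812, -318.4681396484375), (45.84059143066406, 31.840810775756836), 81.28937530517578) 0.11295136609156389
```

The block is still standing at (0.602, -0.3185). I'll retry with a full wait for the fingers.

>>> jog_arm(commands="-1 0.006 -0.002 0 0 0 0.0017;-1 0 0 0 0 0 0;-1 0 0 -0.14 0 0 0;-1 0 0 -0.14 0 0 0;-1 0 0 -0.14 0 0 0")

```text
clock: 5.3
position: [0.6008, -0.3182, 0.1521]
ee_rot: [-3.132, 0.238, 0.001]
force: [0.5, 0.3, 0.1]
width: 0.999
```

>>> jog_arm(commands="-1 0 0 -0.14 0 0 0;-1 0 0 -0.10 0 0 0;-1 0 0 -0.02 0 0 0;-1 0 0 0 0 0 0;1 0 0 0 0 0 0")

```text
clock: 5.8
position: [0.6023, -0.3186, 0.0778]
ee_rot: [3.132, -0.239, 0.003]
force: [0.3, -0.1, 0.6]
width: 0.951
```

>>> jog_arm(commands="1 0 0 0 0 0 0;1 0 0 0 0 0 0;1 0 0 0 0 0 0;1 0 0 0 0 0 0;1 0 0 0 0 0 0")

```text
clock: 6.3
position: [0.6012, -0.3184, 0.0764]
ee_rot: [3.132, -0.239, 0.0]
force: [-0.5, 0.1, -0.2]
width: 0.527
```

>>> jog_arm(commands="1 0 0 0 0 0 0;1 0 0 0 0 0 0;1 0 0 0 0 0 0;1 0 0 0 0 0 0;1 0 0 0 0 0 0")

```text
clock: 6.8
position: [0.6012, -0.3183, 0.0761]
ee_rot: [-3.133, 0.238, 0.0]
force: [-0.1, 0.4, -0.0]
width: 0.346
```

```bash
python3 -c "
from h import *
st()"
```

```text
t 6.8 pos [ 0.6012 -0.3183  0.0761] xax [ 0.988 -0.151 -0.   ] zax [-0.  0. -1.] yaw -8.71 F [-0.1  0.4 -0. ] w 0.346 q [ 0.6   0.69 -0.31  1.56  0.24  0.94  0.06]
```

Gripped at 31.8 mm opening. Lifting, and computing the transfer.

>>> jog_arm(commands="1 0 0 0 0 0 0;1 0 0 0.05 0 0 0;1 0 0 0.12 0 0 0;1 0 0 0.16 0 0 0;1 0 0 0.16 0 0 0")

```text
clock: 7.3
position: [0.6007, -0.3179, 0.2253]
ee_rot: [-3.132, 0.238, 0.001]
force: [1.1, -0.5, -1.9]
width: 0.348
```

>>> jog_arm(commands="1 0 0 0.16 0 0 0;1 0 0 0.16 0 0 0;1 0 0 0.16 0 0 0;1 0 0 0 0 0 0;1 0 0 0 0 0 0")

```text
clock: 7.8
position: [0.6015, -0.3181, 0.369]
ee_rot: [3.132, -0.238, 0.004]
force: [-0.7, 0.7, -3.5]
width: 0.347
```

```bash
cat >> h.py <<'E'
YAW=np.radians(69.25);XW=np.array([np.cos(YAW),np.sin(YAW),0]);YW=np.array([-XW[1],XW[0],0]);W=.5736*XW-np.array([0,0,.8192]);U=.8192*XW+np.array([0,0,.5736])
M=np.array([.5955,.1163,.187])
RT=np.stack([U,np.cross(W,U),W],1)
def plan(goal,R,n,s=None):
    s0,R0=st();dp=(goal-s0["position"])/n/.3;rv=Ro.from_matrix(R@R0.T).as_rotvec()
    print("rows",n,"shift",dp.round(4),"mm/row",np.linalg.norm(dp)*300,"turn",(rv/n/2/np.pi).round(5),"deg/row",np.degrees(np.linalg.norm(rv))/n)
E
python3 -c "
from h import *
plan(M-.156*W,RT,11)"
```

```text
t 7.8 pos [ 0.6015 -0.3181  0.369 ] xax [ 0.989 -0.151  0.003] zax [ 0.003 -0.001 -1.   ] yaw -8.69 F [-0.7  0.7 -3.5] w 0.347 q [ 0.6   0.49 -0.34  1.16  0.16  1.52  0.14]
rows 11 shift [-0.0114  0.1063 -0.0164] mm/row 32.44036241878113 turn [ 0.0048  -0.0082   0.01904] deg/row 7.65820714468257
```

>>> jog_arm(commands="1 -0.0114 0.1063 -0.0164 0.0048 -0.0082 0.019;1 -0.0114 0.1063 -0.0164 0.0048 -0.0082 0.019;1 -0.0114 0.1063 -0.0164 0.0048 -0.0082 0.019;1 -0.0114 0.1063 -0.0164 0.0048 -0.0082 0.019;1 -0.0114 0.1063 -0.0164 0.0048 -0.0082 0.019")

```text
clock: 8.3
position: [0.5824, -0.1572, 0.3406]
ee_rot: [-2.875, -0.664, -0.358]
force: [0.2, -0.7, -3.0]
width: 0.346
```

>>> jog_arm(commands="1 -0.0114 0.1063 -0.0164 0.0048 -0.0082 0.019;1 -0.0114 0.1063 -0.0164 0.0048 -0.0082 0.019;1 -0.0114 0.1063 -0.0164 0.0048 -0.0082 0.019;1 -0.0114 0.1063 -0.0164 0.0048 -0.0082 0.019;1 0 0 0 0 0 0")

```text
clock: 8.8
position: [0.5672, -0.0279, 0.32]
ee_rot: [-2.474, -1.277, -0.593]
force: [-0.4, 0.6, -2.9]
width: 0.348
```

```bash
python3 -c "
from h import *
plan(M-.146*W,RT,4)"
```

```text
t 8.8 pos [ 0.5672 -0.0279  0.32  ] xax [0.521 0.702 0.485] zax [ 0.224  0.436 -0.872] yaw 53.44 F [-0.4  0.6 -2.9] w 0.348 q [ 0.9   0.34 -0.82  1.71 -0.28  1.03  1.21]
rows 4 shift [-0.0012  0.0549 -0.0112] mm/row 16.81950087855673 turn [ 0.00236 -0.00437  0.00928] deg/row 3.7897982676770923
```

>>> jog_arm(commands="1 -0.0012 0.0549 -0.0112 0.0024 -0.0044 0.0093;1 -0.0012 0.0549 -0.0112 0.0024 -0.0044 0.0093;1 -0.0012 0.0549 -0.0112 0.0024 -0.0044 0.0093;1 -0.0012 0.0549 -0.0112 0.0024 -0.0044 0.0093;1 0 0 0 0 0 0")

```text
clock: 9.3
position: [0.5674, 0.0355, 0.3076]
ee_rot: [-2.233, -1.533, -0.707]
force: [0.3, 0.2, -2.3]
width: 0.345
```

```bash
python3 -c "
from h import *
plan(M-.126*W,RT,3)
from cell import viewer
for n in('wrist','scene'):
    d=viewer.get_image(n);np.savez(f'pics/{n}3.npz',**d);print(n,proj(d,M))
a=load('wrist3')['pixels'];b=load('scene3')['pixels']
b=cv2.resize(b[150:290,220:400],(540,420),interpolation=2)
im=np.vstack([cv2.resize(a,(400,300)),cv2.resize(b,(400,300))]);cv2.imwrite('pics/c3.png',im[...,::-1])
"
```

```text
t 9.3 pos [0.5674 0.0355 0.3076] xax [0.294 0.764 0.575] zax [ 0.207  0.536 -0.818] yaw 68.97 F [ 0.3  0.2 -2.3] w 0.345 q [ 0.91  0.39 -0.92  1.76 -0.33  0.96  1.43]
rows 3 shift [ 0.0028  0.0147 -0.0193] mm/row 7.326848800288059 turn [-4.e-05  7.e-05  3.e-04] deg/row 0.11091186930832314
wrist [282.40090245 188.5684017 ]
scene [300.06903371 244.06256123]
```

View pics/c3.png

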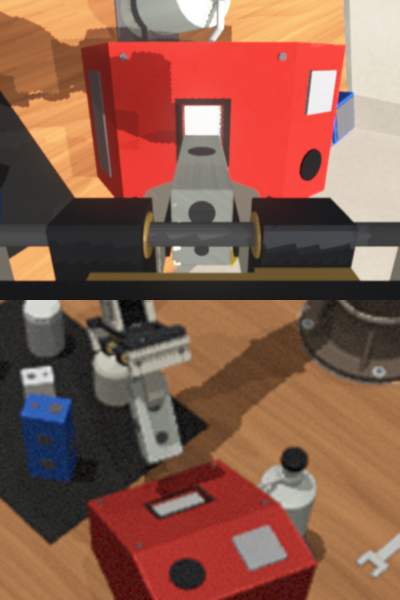

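Wrist: the flap opening is at display (203,120) and the block is in line below it at about (202,170). The block is tilted correctly in the scene view. I'll measure the offset precisely along the slope and across.

Run:
```python
from h import *
from cell import status
d=load("wrist3");px=d["pixels"].astype(int);P=cloud(d);s,R=st()
K=d["camera_matrix"];o=-d["R"].T@d["t"]
N=-W
def cast(u,v,p0=M):
    ray=np.array([(u-K[0,2])/K[0,0],(v-K[1,2])/K[1,1],1])@d["R"];return o+ray*((p0-o)@N)/(ray@N)
# dark frame mask round opening
sub=(px.max(2)<90);sub[:130]=0;sub[205:]=0;sub[:,:235]=0;sub[:,335:]=0
l=cv2.connectedComponentsWithStats(sub.astype(np.uint8))
for i in range(1,l[0]):
    if l[2][i,4]>60:print("frame",l[2][i]);ys,xs=np.where(l[1]==i);Q=np.array([cast(u,v)-M for u,v in zip(xs,ys)]);print(" U",(Q@U).min(),(Q@U).max(),"Y",(Q@YW).min(),(Q@YW).max())
# bright flap in frame: columns on row 160-180
for r in(150,160,170,180):
    row=px[r];g=[(u,tuple(row[u])) for u in range(240,330,1)]
    b=[u for u,c in g if min(c)>120]; k=[u for u,c in g if max(c)<90]
    print(r,"bright",b[:1],b[-1:],"dark",k[:1],k[-1:], [ (cast(u,r)-M)@U for u in (k[0],k[-1])] if k else 0)
# block points in tool frame
q=(P-s["position"])@R
m=(q[...,2]>-.0)&(q[...,2]<.09)&(abs(q[...,0])<.03)&(abs(q[...,1])<.04)
q=q[m];print("block tool x",np.percentile(q[:,0],[1,50,99]),"y",np.percentile(q[:,1],[1,50,99]),"z",np.percentile(q[:,2],[50,99]))
f=q[q[:,1]<-.018];print("face y",np.median(f[:,1]))
for a,b in((.02,.04),(.04,.06),(.06,.076)):
    g=q[(q[:,2]>a)&(q[:,2]<b)];print(a,np.percentile(g[:,0],[2,98]),np.percentile(g[:,1],[10,50,90]))
```

```text
t 9.4 pos [0.5686 0.0337 0.3086] xax [0.296 0.764 0.574] zax [ 0.211  0.534 -0.819] yaw 68.79 F [ 0.3  0.6 -1.8] w 0.351 q [ 0.91  0.39 -0.92  1.76 -0.33  0.96  1.43]
frame [246 140  29  65 512]
 U -0.02979963932026966 -0.006640090548599815 Y -0.013396692943452712 0.040413604254342705
frame [284 140  38  65 543]
 U 0.001426675902826444 0.031527862093933004 Y -0.013615804452258098 0.04029818046496058
150 bright [257] [309] dark [246] [321] [np.float64(-0.02939972879536519), np.float64(0.031415878590130474)]
160 bright [257] [309] dark [247] [320] [np.float64(-0.028850413033610068), np.float64(0.03082314323117165)]
170 bright [257] [309] dark [247] [320] [np.float64(-0.02911608159013317), np.float64(0.031045011449916223)]
180 bright [258] [309] dark [247] [320] [np.float64(-0.029386126563173656), np.float64(0.03127053528780559)]
block tool x [-0.01441899  0.0009433   0.01638945] y [-0.02502732 -0.02433591 -0.02355638] z [0.02706569 0.07449441]
face y -0.024336380029115375
0.02 [-0.01411154  0.01615467] [-0.02488862 -0.02450445 -0.02402581]
0.04 [-0.01395211  0.01593909] [-0.02460983 -0.02441083 -0.02412272]
0.06 [-0.01402676  0.0159416 ] [-0.02471518 -0.02446927 -0.02421664]
```

Opening centre agrees with M to within 1 mm. I'll approach to 10 mm above the face.

>>> jog_arm(commands="1 0.0111 0.0396 -0.0563 0 0 0;1 0.0111 0.0396 -0.0563 0 0 0;1 0.0111 0.0396 -0.0563 0 0 0;1 0 0 0 0 0 0.0008;1 0 0 0 0 0 0")

```text
clock: 9.9
position: [0.5792, 0.0694, 0.259]
ee_rot: [-2.232, -1.538, -0.709]
force: [0.2, -0.3, -2.4]
width: 0.344
```

```bash
cat >> h.py <<'E'
def rel():
    s,R=st();q=s["position"]-M;print("rel M: W",(q@W).round(4),"U",(q@U).round(4),"Y",(q@YW).round(4),"F along W",(s["force"]@W).round(1))
E
python3 -c "
from h import *
rel();plan(M-.066*W,RT,1)"
```

```text
t 9.9 pos [0.5792 0.0694 0.259 ] xax [0.29  0.766 0.574] zax [ 0.209  0.535 -0.819] yaw 69.24 F [ 0.2 -0.3 -2.4] w 0.344 q [ 0.82  0.45 -0.91  1.82 -0.3   0.82  1.4 ]
rel M: W -0.0875 U 0.0007 Y -0.0014 F along W 1.8
t 9.9 pos [0.5792 0.0694 0.259 ] xax [0.29  0.766 0.574] zax [ 0.209  0.535 -0.819] yaw 69.24 F [ 0.2 -0.3 -2.4] w 0.344 q [ 0.82  0.45 -0.91  1.82 -0.3   0.82  1.4 ]
rows 1 shift [ 0.0096  0.0383 -0.0599] mm/row 21.527497575160794 turn [0.00012 0.00073 0.00052] deg/row 0.3264071352109608
```

>>> jog_arm(commands="1 0.0054 0.0143 -0.0228 0 0 0;1 0.0054 0.0143 -0.0228 0 0 0;1 0.0054 0.0143 -0.0218 0 0 0;1 0.0054 0.0143 -0.0218 0 0 0;1 0 0 0 0 0 0")

```text
clock: 10.4
position: [0.5858, 0.0861, 0.2308]
ee_rot: [-2.234, -1.539, -0.709]
force: [0.7, -5.8, -4.7]
width: 0.35
```

```bash
python3 -c "
from h import *
rel()"
```

```text
t 10.4 pos [0.5858 0.0861 0.2308] xax [0.29  0.766 0.574] zax [ 0.209  0.534 -0.819] yaw 69.24 F [ 0.7 -5.8 -4.7] w 0.35 q [ 0.77  0.48 -0.89  1.85 -0.28  0.74  1.38]
rel M: W -0.054 U -0.0008 Y -0.0016 F along W 0.9
```

>>> jog_arm(commands="1 0.0068 0.0178 -0.0213 0 0 0;1 0.0058 0.0152 -0.0232 0 0 0;1 0.0058 0.0152 -0.0232 0 0 0;1 0.0058 0.0152 -0.0232 0 0 0;1 0 0 0 0 0 0")

```text
clock: 10.9
position: [0.5919, 0.1048, 0.2021]
ee_rot: [-2.234, -1.538, -0.705]
force: [0.1, -5.6, -10.4]
width: 0.346
```

```bash
python3 -c "
from h import *
rel()"
```

```text
t 10.9 pos [0.5919 0.1048 0.2021] xax [0.291 0.766 0.572] zax [ 0.207  0.534 -0.82 ] yaw 69.19 F [  0.1  -5.6 -10.4] w 0.346 q [ 0.71  0.52 -0.87  1.88 -0.27  0.66  1.36]
rel M: W -0.0193 U -0.0012 Y -0.0007 F along W 5.5
```

>>> jog_arm(commands="1 0.0044 0.0116 -0.0177 0 0 0;1 0.0044 0.0116 -0.0177 0 0 0;1 0 0 0 0 0 0;1 0 0 0 0 0 0;1 0 0 0 0 0 0")

```text
clock: 11.4
position: [0.5944, 0.1115, 0.1918]
ee_rot: [-2.234, -1.538, -0.705]
force: [-0.1, -4.4, -11.0]
width: 0.345
```

```bash
python3 -c "
from h import *
rel()"
```

```text
t 11.4 pos [0.5944 0.1115 0.1918] xax [0.292 0.766 0.572] zax [ 0.207  0.534 -0.82 ] yaw 69.18 F [ -0.1  -4.4 -11. ] w 0.345 q [ 0.69  0.54 -0.86  1.89 -0.26  0.64  1.35]
rel M: W -0.0067 U -0.0012 Y -0.0007 F along W 6.6
```

Block is about 69 mm in. Releasing.

>>> jog_arm(commands="-1 0 0 0 0 0 0;-1 0 0 0 0 0 0;-1 0 0 0 0 0 0;-1 0 0 0 0 0 0;-1 0 0 0 0 0 0")

```text
clock: 11.9
position: [0.5955, 0.1139, 0.1945]
ee_rot: [-2.23, -1.54, -0.71]
force: [-0.1, -0.3, 0.5]
width: 0.731
```

>>> jog_arm(commands="-1 -0.02 -0.0535 0.082 0 0 0;-1 -0.03 -0.08 0.12 0 0 0;-1 -0.03 -0.08 0.12 0 0 0;-1 0 0 0 0 0 0;-1 0 0 0 0 0 0")

```text
clock: 12.4
position: [0.5718, 0.0486, 0.2913]
ee_rot: [-2.233, -1.539, -0.711]
force: [-0.6, 0.4, -0.1]
width: 0.999
```

```bash
python3 -c "
from h import *
rel()
from cell import viewer
for n in('wrist','scene'):
    d=viewer.get_image(n);np.savez(f'pics/{n}4.npz',**d);print(n,proj(d,M))
a=load('wrist4')['pixels'];b=load('scene4')['pixels']
im=np.vstack([cv2.resize(a,(400,300)),cv2.resize(b[150:290,220:400],(400,300),interpolation=2)]);cv2.imwrite('pics/c4.png',im[...,::-1])
"
```

```text
t 12.4 pos [0.5718 0.0486 0.2913] xax [0.289 0.766 0.575] zax [ 0.211  0.535 -0.818] yaw 69.29 F [-0.6  0.4 -0.1] w 0.999 q [ 0.88  0.41 -0.93  1.79 -0.32  0.91  1.42]
rel M: W -0.1265 U 0.0011 Y -0.0018 F along W 0.2
wrist [279.88413414 195.57580507]
scene [300.06903371 244.06256123]
```

View pics/c4.png

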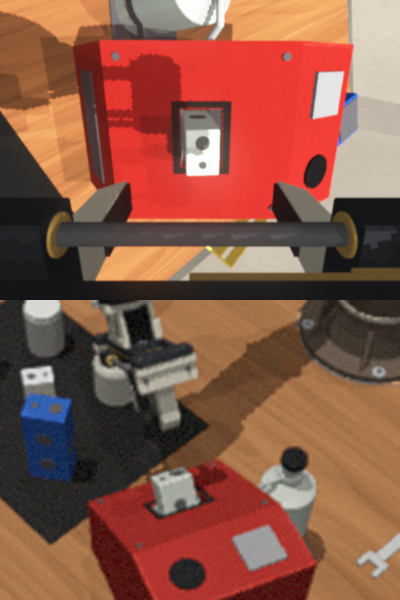

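Wrist: the block is pinched in the flap, its end at display (203,145), sticking out about 40 mm. I'll shut the fingers and push it in.

>>> jog_arm(commands="1 0 0 0 0 0 0;1 0 0 0 0 0 0;1 0 0 0 0 0 0;1 0 0 0 0 0 0;1 0 0 0 0 0 0")

```text
clock: 13.0
position: [0.5713, 0.0495, 0.2906]
ee_rot: [-2.231, -1.539, -0.709]
force: [0.8, 0.3, -0.3]
width: 0.611
```

>>> jog_arm(commands="1 0 0 0 0 0 0;1 0 0 0 0 0 0;1 0 0 0 0 0 0;1 0 0 0 0 0 0;1 0 0 0 0 0 0")

```text
clock: 13.5
position: [0.5714, 0.0493, 0.2907]
ee_rot: [-2.231, -1.539, -0.709]
force: [-0.6, 0.1, -0.2]
width: 0.184
```

>>> jog_arm(commands="1 0 0 0 0 0 0;1 0 0 0 0 0 0;1 0 0 0 0 0 0;1 0 0 0 0 0 0;1 0 0 0 0 0 0")

```text
clock: 14.0
position: [0.5714, 0.0493, 0.2907]
ee_rot: [-2.231, -1.539, -0.709]
force: [-0.5, -0.6, 0.2]
width: 0.001
```

```bash
python3 -c "
from h import *
for n in('wrist4','scene4'):
    d=load(n);P=cloud(d)-M;w,u,y=P@W,P@U,P@YW
    m=(w<-.012)&(w>-.07)&(abs(u)<.03)&(abs(y)<.04)
    print(n,m.sum(),'W',np.percentile(w[m],[1,5,50]))
    e=m&(w<np.percentile(w[m],2)+.006);print(' end U',np.percentile(u[e],[2,50,98]),'Y',np.percentile(y[e],[2,50,98]),e.sum())
rel();plan(M-.06*W,RT,4)
"
```

```text
wrist4 3468 W [-0.04416354 -0.04363752 -0.04185793]
 end U [-0.01275703  0.00233165  0.0177312 ] Y [-0.02226187  0.00067472  0.02185205] 3031
scene4 236 W [-0.04394741 -0.0429098  -0.03340919]
 end U [-0.01495879  0.00374898  0.02133286] Y [-0.02547416 -0.00426125  0.01896383] 94
t 14.0 pos [0.5714 0.0493 0.2907] xax [0.289 0.766 0.575] zax [ 0.209  0.536 -0.818] yaw 69.32 F [-0.5 -0.6  0.2] w 0.001 q [ 0.88  0.41 -0.93  1.79 -0.32  0.91  1.42]
rel M: W -0.1258 U 0.0012 Y -0.0012 F along W -0.6
t 14.0 pos [0.5714 0.0493 0.2907] xax [0.289 0.766 0.575] zax [ 0.209  0.536 -0.818] yaw 69.32 F [-0.5 -0.6  0.2] w 0.001 q [ 0.88  0.41 -0.93  1.79 -0.32  0.91  1.42]
rows 4 shift [ 0.01    0.029  -0.0455] mm/row 16.450852909092387 turn [1.0e-05 2.1e-04 9.0e-05] deg/row 0.08132258775754103
```

>>> jog_arm(commands="1 0.01 0.029 -0.0455 0 0 0;1 0.01 0.029 -0.0455 0 0 0;1 0.01 0.029 -0.0455 0 0 0;1 0.01 0.029 -0.0455 0 0 0;1 0 0 0 0 0 0")

```text
clock: 14.5
position: [0.5823, 0.0853, 0.2348]
ee_rot: [-2.229, -1.54, -0.707]
force: [-0.4, -0.4, -0.0]
width: 0.005
```

>>> jog_arm(commands="1 0.0068 0.0179 -0.0273 0 0 0;1 0.0068 0.0179 -0.0273 0 0 0;1 0.0068 0.0179 -0.0273 0 0 0;1 0.0068 0.0179 -0.0273 0 0 0;1 0 0 0 0 0 0")

```text
clock: 15.0
position: [0.5909, 0.1066, 0.2022]
ee_rot: [-2.229, -1.54, -0.708]
force: [0.0, -0.4, 0.8]
width: 0.003
```

```bash
python3 -c "
from h import *
rel()"
```

```text
t 15.0 pos [0.5909 0.1066 0.2022] xax [0.289 0.766 0.575] zax [ 0.207  0.536 -0.818] yaw 69.33 F [ 0.  -0.4  0.8] w 0.003 q [ 0.71  0.52 -0.88  1.88 -0.27  0.66  1.36]
rel M: W -0.0186 U -0.0 Y 0.0009 F along W -0.9
```

>>> jog_arm(commands="1 0.0068 0.0179 -0.0273 0 0 0;1 0.0068 0.0179 -0.0273 0 0 0;1 0.0068 0.0179 -0.0273 0 0 0;1 0 0 0 0 0 0;1 0 0 0 0 0 0")

```text
clock: 15.5
position: [0.5973, 0.1221, 0.1784]
ee_rot: [-2.23, -1.54, -0.708]
force: [0.9, -0.4, 0.1]
width: 0.006
```

```bash
python3 -c "
from h import *
rel()"
```

```text
t 15.5 pos [0.5973 0.1221 0.1784] xax [0.289 0.766 0.575] zax [ 0.208  0.536 -0.818] yaw 69.33 F [ 0.9 -0.4  0.1] w 0.006 q [ 0.66  0.56 -0.86  1.9  -0.25  0.6   1.34]
rel M: W 0.0105 U 0.0 Y 0.0004 F along W -0.1
```

>>> jog_arm(commands="1 0.0068 0.0179 -0.0273 0 0 0;1 0.0068 0.0179 -0.0273 0 0 0;1 0.0068 0.0179 -0.0273 0 0 0;1 0 0 0 0 0 0;1 0 0 0 0 0 0")

```text
clock: 16.0
position: [0.6034, 0.1384, 0.1539]
ee_rot: [-2.23, -1.54, -0.709]
force: [0.5, -0.7, 1.2]
width: 0.004
```

```bash
python3 -c "
from h import *
rel()"
```

```text
t 16.0 pos [0.6034 0.1384 0.1539] xax [0.289 0.766 0.575] zax [ 0.208  0.536 -0.818] yaw 69.33 F [ 0.5 -0.7  1.2] w 0.004 q [ 0.61  0.59 -0.83  1.91 -0.24  0.53  1.32]
rel M: W 0.0406 U 0.0002 Y 0.0004 F along W -1.2
```

>>> jog_arm(commands="1 0.0054 0.0143 -0.0218 0 0 0;1 0 0 0 0 0 0;1 -0.0136 -0.0358 0.0546 0 0 0;1 -0.0136 -0.0358 0.0546 0 0 0;1 -0.0136 -0.0358 0.0546 0 0 0")

```text
clock: 16.5
position: [0.5927, 0.1098, 0.1973]
ee_rot: [-2.23, -1.539, -0.709]
force: [0.3, 0.3, -0.4]
width: 0.007
```

>>> jog_arm(commands="1 -0.02 -0.0535 0.082 0 0 0;1 -0.03 -0.08 0.12 0 0 0;1 -0.03 -0.08 0.12 0 0 0;1 0 0 0 0 0 0;1 0 0 0 0 0 0")

```text
clock: 17.0
position: [0.5695, 0.0453, 0.294]
ee_rot: [-2.233, -1.539, -0.711]
force: [0.1, -0.9, -0.6]
width: 0.003
```

```bash
python3 -c "
from h import *
rel()
from cell import viewer
for n in('wrist','top'):
    d=viewer.get_image(n);np.savez(f'pics/{n}5.npz',**d);P=cloud(d)-M
    m=(abs(P@U)<.015)&(abs(P@YW)<.025)&(abs(P@W)<.08);print(n,m.sum(),'flap depth W',np.percentile((P@W)[m],[2,25,50,75,98]))
a=load('wrist5')['pixels'];b=load('top5')['pixels']
im=np.vstack([cv2.resize(a,(400,300)),cv2.resize(b[100:270,130:360],(400,296),interpolation=2)]);cv2.imwrite('pics/c5.png',im[...,::-1])
"
```

```text
t 17.0 pos [0.5695 0.0453 0.294 ] xax [0.289 0.766 0.575] zax [ 0.211  0.535 -0.818] yaw 69.31 F [ 0.1 -0.9 -0.6] w 0.003 q [ 0.9   0.41 -0.93  1.78 -0.32  0.92  1.42]
rel M: W -0.131 U -0.0006 Y -0.0008 F along W -0.0
wrist 2214 flap depth W [0.00295312 0.00384868 0.00430767 0.00475275 0.00570563]
top 161 flap depth W [0.00098462 0.00366024 0.00443366 0.00559848 0.0077859 ]
```

View pics/c5.png

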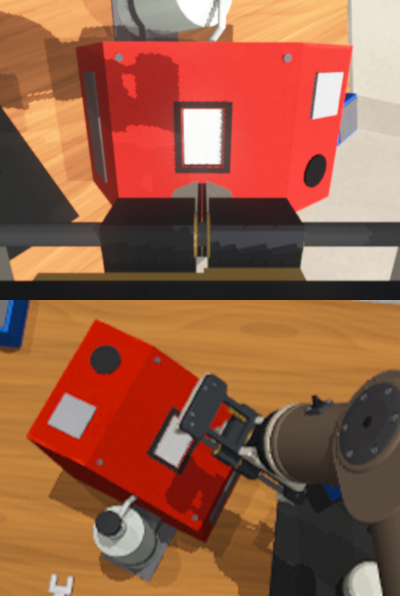

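The flap is flush and shut (4 mm behind the outer face, evenly) and no block is visible, so it has dropped in. Next is the cap.

```bash
cat >> h.py <<'E'
RD=np.stack([XW,np.cross([0,0,-1.],XW),[0,0,-1.]],1)
E
python3 -c "
from h import *
plan(np.array([.458,.189,.32]),RD,5)"
```

```text
t 17.1 pos [0.5685 0.0467 0.2926] xax [0.289 0.766 0.575] zax [ 0.207  0.536 -0.818] yaw 69.33 F [ 0.   1.2 -0.7] w 0.001 q [ 0.9   0.41 -0.93  1.79 -0.32  0.92  1.42]
rows 5 shift [-0.0737  0.0949  0.0183] mm/row 36.450367557117026 turn [-0.01818  0.00702 -0.     ] deg/row 7.016152774402083
```

>>> jog_arm(commands="1 -0.03 0.03 0.08 -0.0182 0.007 0;1 -0.06 0.08 0.05 -0.0182 0.007 0;1 -0.08 0.1 0 -0.0182 0.007 0;1 -0.08 0.1 0 -0.0182 0.007 0;1 -0.06 0.08 0 -0.0182 0.007 0")

```text
clock: 17.6
position: [0.4743, 0.1652, 0.3328]
ee_rot: [2.577, 1.784, -0.001]
force: [-0.1, 0.4, -0.1]
width: 0.006
```

>>> jog_arm(commands="1 -0.03 0.04 0 0 0 0;1 -0.03 0.04 0 0 0 0;1 0 0 0 0 0 0;1 0 0 0 0 0 0;1 0 0 0 0 0 0")

```text
clock: 18.1
position: [0.4592, 0.1845, 0.332]
ee_rot: [2.587, 1.778, 0.001]
force: [1.0, 0.2, -0.2]
width: 0.003
```

```bash
python3 -c "
from h import *
plan(np.array([.458,.189,.32]),RD,2)
from cell import viewer
d=viewer.get_image('wrist');np.savez('pics/wrist6.npz',**d);P=cloud(d);px=d['pixels'].astype(int)
print(proj(d,(.458,.189,.236)))
m=(np.hypot(P[...,0]-.458,P[...,1]-.189)<.035)&(abs(P[...,2]-.236)<.006)
print(m.sum(),P[m].mean(0),cv2.minEnclosingCircle((P[m][:,:2]*1000).astype(np.float32)))
"
```

```text
t 18.1 pos [0.4592 0.1845 0.332 ] xax [ 0.358  0.934 -0.001] zax [ 0.002 -0.001 -1.   ] yaw 69.01 F [ 1.   0.2 -0.2] w 0.003 q [ 0.2   0.25 -0.85  1.66  0.19  1.32  0.52]
rows 2 shift [-0.002   0.0075 -0.02  ] mm/row 6.424600802326776 turn [0.00012 0.00015 0.00033] deg/row 0.13805482551374754
[287.67461625 206.62057415]
1956 [0.45465273 0.18995361 0.23668231] ((455.7206726074219, 189.8096923828125), 18.000911712646484)
```

>>> jog_arm(commands="1 -0.007 0.016 -0.1 0 0 0;1 0 0 -0.1 0 0 0;1 0 0 -0.06 0 0 0;1 0 0 0 0 0 0;1 0 0 0 0 0 0")

```text
clock: 18.65
position: [0.4566, 0.1909, 0.2548]
ee_rot: [2.585, 1.782, 0.002]
force: [0.2, -0.8, 1.2]
width: 0.009
```

>>> jog_arm(commands="1 0 0 -0.017 0 0 0;1 0 0 -0.013 0 0 0;1 0 0 -0.013 0 0 0;1 0 0 0 0 0 0;1 0 0 0 0 0 0")

```text
clock: 19.15
position: [0.456, 0.1917, 0.2416]
ee_rot: [2.583, 1.784, 0.002]
force: [-0.1, -0.5, 0.2]
width: 0.005
```

```bash
python3 -c "
from h import *
st()"
```

```text
t 19.15 pos [0.456  0.1917 0.2416] xax [ 0.354  0.935 -0.   ] zax [ 0.002 -0.001 -1.   ] yaw 69.26 F [-0.1 -0.5  0.2] w 0.005 q [ 0.15  0.32 -0.83  1.81  0.27  1.12  0.44]
```

>>> jog_arm(commands="1 0.002 -0.005 -0.013 0 0 0;1 0 0 -0.013 0 0 0;1 0 0 -0.013 0 0 0;1 0 0 0 0 0 0;1 0 0 0 0 0 0")

```text
clock: 19.65
position: [0.457, 0.1902, 0.23]
ee_rot: [2.583, 1.783, 0.003]
force: [-0.1, -1.2, 7.2]
width: 0.007
```

```bash
python3 -c "
from h import *
st()"
```

```text
t 19.65 pos [0.457  0.1902 0.23  ] xax [ 0.354  0.935 -0.   ] zax [ 0.003 -0.001 -1.   ] yaw 69.24 F [-0.1 -1.2  7.2] w 0.007 q [ 0.15  0.33 -0.83  1.83  0.28  1.1   0.43]
```

>>> jog_arm(commands="1 0 0 -0.008 0 0 0;1 0 0 0 0 0 0;1 0 0 0 0 0 0;1 0 0 0 0 0 0;1 0 0 0 0 0 0")

```text
clock: 20.15
position: [0.457, 0.1902, 0.2283]
ee_rot: [2.583, 1.783, 0.003]
force: [-2.4, -2.7, 12.3]
width: 0.004
```

```bash
python3 -c "
from h import *
st()"
```

```text
t 20.15 pos [0.457  0.1902 0.2283] xax [ 0.354  0.935 -0.   ] zax [ 0.004 -0.001 -1.   ] yaw 69.24 F [-2.4 -2.7 12.3] w 0.004 q [ 0.15  0.33 -0.83  1.83  0.28  1.09  0.43]
```

>>> jog_arm(commands="1 0 0 -0.004 0 0 0;1 0 0 0 0 0 0;1 0 0 0 0 0 0;1 0 0 0 0 0 0;1 0 0 0 0 0 0")

```text
clock: 20.65
position: [0.4571, 0.1903, 0.2281]
ee_rot: [2.582, 1.782, 0.004]
force: [-6.9, -6.0, 24.3]
width: 0.005
```

>>> jog_arm(commands="1 0 0 0.02 0 0 0;1 0 0 0.05 0 0 0;1 0 0 0.1 0 0 0;1 0 0 0.14 0 0 0;1 0 0 0 0 0 0")

```text
clock: 21.15
position: [0.4583, 0.1919, 0.3236]
ee_rot: [2.582, 1.783, 0.013]
force: [0.8, 0.7, -0.1]
width: 0.003
```

>>> jog_arm(commands="1 -0.05 -0.1 0.05 0 0 0;1 -0.05 -0.1 0 0 0 0;1 -0.05 -0.1 0 0 0 0;1 0 0 0 0 0 0;1 0 0 0 0 0 0")

```text
clock: 21.65
position: [0.4115, 0.0994, 0.3339]
ee_rot: [2.585, 1.781, 0.002]
force: [0.0, 0.8, -0.2]
width: 0.007
```

```bash
python3 -c "
from h import *
st()
from cell import viewer
for n in('top','scene'):
    d=viewer.get_image(n);np.savez(f'pics/{n}7.npz',**d);P=cloud(d);Q=P-M
    m=(abs(Q@U)<.013)&(abs(Q@YW)<.022)&(abs(Q@W)<.08);print(n,m.sum(),'flap W',np.percentile((Q@W)[m],[5,50,95]) if m.any() else '')
    c=(np.hypot(P[...,0]-.457,P[...,1]-.1895)<.013)&(P[...,2]>.2);print('cap z',c.sum(),np.median(P[...,2][c]) if c.any() else '')
a=load('top7')['pixels'];b=load('scene7')['pixels']
cv2.imwrite('pics/c7.png',np.vstack([cv2.resize(a,(400,300)),cv2.resize(b,(400,300))])[...,::-1])
"
```

```text
t 21.65 pos [0.4115 0.0994 0.3339] xax [ 0.356  0.934 -0.001] zax [ 0.002 -0.002 -1.   ] yaw 69.13 F [ 0.   0.8 -0.2] w 0.007 q [ 0.42  0.09 -0.83  1.8   0.07  1.28  0.78]
top 160 flap W [0.00196328 0.00470151 0.00727223]
cap z 0 
scene 53 flap W [0.00255949 0.00439451 0.00609322]
cap z 119 0.23802253450510705
```

View pics/c7.png

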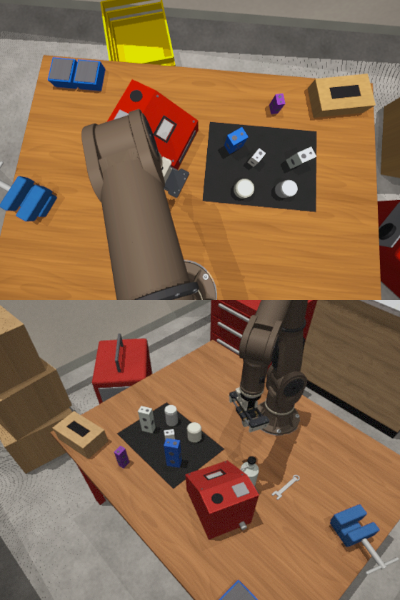

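The picture shows everything in place: flap shut, cap up, filter, tin, spanner and the other blocks unmoved, robot clear. Handing in.

```bash
python3 -c "
from cell import arm
print(arm.sign_off())"
```

```text
the job is handed in; nothing more can be done
None
```

The valve block is inside the washer with the flap shut behind it, and the cleaner cap has been pressed fully down and has sprung back. I handed the job in at about 21.7 s on the robot's clock.

- **Which block:** I took the smaller of the two blocks with the same aluminium tint. The other small pale block was neutral and brighter, like the white filter. The cameras can't settle it beyond doubt, but the tint matched the larger aluminium block in all three views.
- **Grasp:** My first try lifted before the slow fingers had closed. The block was left standing, shifted about 2 mm, and the second grasp held.
- **Insertion:** The flap pinched the block when I let go, with about 43 mm still sticking out. I pushed it in with the shut fingers, to about 49 mm past the opening (commanded).
- **Cap:** The press stopped at 0.228 m, its fully-down height, with the force rising to 24 N.

**Last checks:**
- The flap lies even, about 4 mm behind the outer face, in two views, and no block shows.
- The cap top reads 0.238 m against 0.236 m nominal, so it is back up. That comes from the scene camera only, as the arm hid the cap from the top camera.
- The filter, tin and spanner look unmoved by eye, and the robot is touching nothing.

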